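Lock the blue box: hasp over, bolt through the zigzag gate

ROBOT

A 6-joint arm with a two-finger parallel gripper is mounted at the origin on the work surface. World frame = base frame: x ahead of the robot, y to its left, z up, the work surface at z = 0. Lengths are in m, angles in rad, forces in N, time in s.
With the tool pointing down it reaches from about 0.375 to 0.9 m from the base axis. Payload 3.1 kg.
Tool frame: the origin (TCP) lies at the centre of the arm's flange, where the gripper is bolted on; the fingertips stand 173 mm ahead of it and the grasp point (between the pads) lies 155 mm ahead of it (tip_extent is the distance from the TCP to the fingertips, in m); z points along the fingers, y is the direction in which the jaws open and shut (so a half turn about z gives the same grasp; the last joint's range is limited). The gripper opens to 85 mm and grips with 20 to 120 N. Pads are 22 mm wide; open, the fingers measure 114 mm over their backs; the gripper's body (76 mm by 85 mm) begins 54 mm behind the grasp point. The pads swing forward as they close: fully open they stand 13 mm farther back than shut.
Start: joints at [0.956, 0.527, 1.433, -0, 1.181, -0.178], TCP at [0.264, 0.566, 0.405] pointing down, gripper open.
Joint ranges: [-3.08, 3.08], [-0.75, 2.2], [0.22, 2.44], [-1.43, 4.57], [0, 2.65], [-2.85, 2.85]. Speed limits (rad/s): [2.79, 2.79, 3.14, 3.14, 3.14, 3.14].

INTERFACE

Orientations are given as a unit quaternion [x, y, z, w].
In Python, from station import sense, snapshot, sign_off, tip_extent gives the robot as it stands. The module is installed in compiled form; this text tells all that it offers.
- The arm moves only by the tool servo_tool, never from a script. Its argument "rows" is a list of rows, each a list of 3 entries, a list of its own where there are three numbers: the shift along the tool's x, y, z in mm, then the turn about the tool's z in degrees, then the opening, from -1 (shut) to 1 (fully open), so that 0 is half open. A call has 1 to 8 rows; each row is the pose to reach, as a shift and turn from the pose measured when the call began, along the tool's axes at that moment; what a row does not reach only later rows make up. A row lasts 1/10 s, in which the tool goes at most 50 mm and 8.59 degrees, less where a joint would pass 70% of its speed; a pose out of reach is approached as far as the arm can. A call with a gripper value outside its range is refused whole. The fingers move at their own pace and stop on an object; "force" is the grip in N (left out, the last holds). Time passes only in rows, so rows that repeat a pose let the fingers close. It gives the time, the measured TCP pose, the force and the opening at its end, in the units of the state.
- sense(): the state, without advancing time (a new reading comes with each control period).
- snapshot(name): name is "scene" or "top" or "wrist"; returns a dict with "image" (420x560x3 uint8, blue, green, red), "z_map" (420x560 float32, m along the optical axis (not along the pixel's ray), 0 where there is no reading), "vertical_fov" (degrees; the focal length in pixels is half the picture's height over the tangent of half this angle, whatever the lens; pixels are square), "cx", "cy" (the principal point, pixels), "k1" (the pictures are not rectified: a ray, as slopes to the right and down, at radius r is drawn at 1 + k1 r^2 times it, then the intrinsics apply), "cam_to_world" (4x4, takes a point from camera to world coordinates). Camera axes: x right, y down, z forward; pixel columns grow to the right and rows downward; lengths in m; the calibration is good to about 2 mm. A picture is of the moment at which its call begins.
- sign_off(): hands the job in, once; it reports no verdict.
The state is a dict: "t": time; "q": joint angles; "qd": joint speeds; "tau": joint torques, N m; "tcp_pos": TCP position; "tool_rot": TCP orientation; "force": force on the tool from outside, world axes, zero at the start; "ft_torque": the same for the moment, N m; "finger_gap": opening from 0.0 (shut) to 1.0 (fully open).
Only numpy, scipy, OpenCV 4.12 (cv2) and the standard library are available. Lean on these libraries where they do the work, as an engineer would, in place of code of your own. Each camera call takes 0.05 s, during which the arm holds its last target. There are 200 camera calls.

TASK

Lock up the blue box: swing the steel hasp over the staple until it lies flat on the roof, then lift the bolt's red-knobbed handle out of its parking slot, shoot the bolt through the staple, feel for the locking slot in the yellow rear half of the gate and lay the handle right down in it. Never force the handle against the gate. Leave the other things on the shelf where they stand, and let go.

Things in the scene. Friction and masses are not known exactly. Their poses are not given: they have to be found in the camera images.
- box: Blue plastic box, its swing-door front shut, 180 deep (x), 340 wide (y), 140 mm high, fixed to the shelf. Origin: centre of the underside; x to the back, y to the left seen from the front, z up. On its roof (z = 140) in steel: staple and hasp at y = -115; a bolt, axis along y at x = 0, z = 162, in saddles 34 wide and 34 mm high at y = -52 and 103.
- cover: Zigzag gate of the bolt handle: half-round cover, radius 30 mm about the bolt's axis, 124 mm long. Origin on that axis at box y = 60; axes as the box's. A channel 15 mm wide runs along its crown. The grey front half (-x) has the parking slot, 20 mm wide, at bolt = 0. More than 100 N on the gate (some 35 N sideways at the knob) is forcing it.
- cover_mid (a point): Crown of the gate, middle of the channel's length. The yellow rear half (+x) has the locking slot, 13 mm wide for the 10 mm square shank. This half is clamped in long holes and may sit up to 12 mm either way, unreported, so the slot lies anywhere from bolt 58 to 82 mm: feel or look for it. The channel runs on past it to bolt = 90 mm.
- hasp (a joint): Hasp angle in rad: 0 = flat on the roof over the staple, 1.57 = upright, 2.2 = leaning out to the front (its stop). The hinge is stiff: it stays where it is left, moves under about 1.5 N at the grip point, does not fall shut by itself and must be pressed flat.
- hasp_hinge (a point): Hinge line of the hasp on the door's top edge, parallel to the box's y: at box x = -84, y = -115, z = 146 mm.
- hasp_grip (a point): Middle of the hasp plate's width, 95 mm from the hinge line, the place to take it. The plate is 118 long, 40 wide (along box y), 4 mm thick, with a slot 38 x 16 mm round the point 84 mm from the hinge. It can be pinched across its 40 mm width; gripped nearer the hinge, its free end would stand up into the gripper.
- staple (a point): Top of the staple, a loop of 6 mm rod, 30 mm wide along box x and 43 mm high over the roof, at box x = 0, y = -115.
- bolt (a joint): Travel of the bolt in m towards the box's -y, the staple: 0 = drawn back; its tip enters the staple at 0.04; range -0.009 to 0.090. About 2 N of friction. The 14 mm bolt passes above the flat hasp.
- handle (a joint): Turn of the handle in rad about the bolt's axis: 0 = upright (in the channel, with some 0.1 rad of play), -0.88 = right down to the front in the parking slot, +0.88 = right down to the rear in the locking slot. It swings easily and, leaning more than about 0.4 rad in a slot, falls the rest of the way.
- knob (a point): Centre of the red ball knob, 30 mm across, on a 10 mm square shank, 85 mm from the bolt's axis: at box x = 85 sin(handle), z = 162 + 85 cos(handle), y = 60 - bolt (mm). Squeezed hard the ball turns stiffly in the fingers; pinched along the bolt it also creeps out of them as the handle swings. Tips set in front and behind it, hardly below its centre, push it round surely.
- lantern_mid (a point): Green plastic lantern, 100 mm across, 196 mm high; point on its axis 85 mm up. Bystander.
- jar_mid (a point): Glass jar with a screw lid, 80 mm across, 120 mm high; its centre. Bystander.
- spoon_mid (a point): Stainless steel spoon, 170 mm long, lying; point near its middle. Bystander.
- comb_mid (a point): White plastic hair comb, 180 x 40 x 5 mm, lying; its centre. Bystander.

How it is judged:
By the outcome, as a careful person would: the job done as asked, in the order asked, and still so for the second after the job is handed in, with the robot touching nothing.
It also fails if it takes over 69 s, if anything falls off the work surface, if the arm or the gripper's body presses on something with over 40 N, if the wrist force passes 120 N, or if a joint passes its speed limit or range.

## Working session

There is one attempt and no reset: what is moved stays moved. The work goes in short steps, Python scripts to look and compute and a tool call to move; the robot and the scene stay as the last step left them, time stands still between calls to the robot, and variables do not carry over. Pictures are saved under pics/ and viewed, about 8 in all and at most 12, crops included, and the job is handed in when it is done.

Besides the shell and the picture viewer there is one more tool, called after "Call:" as name(argument=value, ...) on one line, values as JSON. servo_tool: Moves the arm, as the interface text tells. Its arguments: {"type":"object","properties":{"rows":{"type":"array"},"force":{"type":"number"}},"required":["rows"]}

```bash
mkdir -p pics; ls
cat > h.py <<'E'
import numpy as np, cv2
from station import sense, snapshot, sign_off, tip_extent
from scipy.spatial.transform import Rotation as R
def snap(n,save=None):
    s=snapshot(n)
    if save: cv2.imwrite('pics/'+save,s['image'])
    return s
def pts(s):
    h,w=s['z_map'].shape; f=h/2/np.tan(np.radians(s['vertical_fov'])/2)
    v,u=np.mgrid[:h,:w].astype(float)
    K=np.array([[f,0,s['cx']],[0,f,s['cy']],[0,0,1]])
    d=cv2.undistortPoints(np.stack([u.ravel(),v.ravel()],1)[:,None],K,np.array([s['k1'],0,0,0,0.]))[:,0].reshape(h,w,2)
    z=s['z_map']; P=np.dstack([d[...,0]*z,d[...,1]*z,z])
    T=np.array(s['cam_to_world']); W=P@T[:3,:3].T+T[:3,3]
    W[z==0]=np.nan
    return W
def st():
    s=sense(); print('t',round(s['t'],2),'tcp',np.round(s['tcp_pos'],4),'rot',np.round(s['tool_rot'],4),'F',np.round(s['force'],1),'gap',round(s['finger_gap'],3),'q',np.round(s['q'],3)); return s
E
python3 - <<'E'
from h import *
s=st(); print(tip_extent); print(np.round(R.from_quat(s['tool_rot']).as_matrix(),3))
for n in('scene','top'):
    a=snap(n,n+'0.png'); np.savez('/tmp/'+n+'.npz',W=pts(a),I=a['image']); print(n,np.round(a['cam_to_world'],3).tolist(),a['vertical_fov'])
a=cv2.imread('pics/scene0.png');b=cv2.imread('pics/top0.png');cv2.imwrite('pics/both.png',np.vstack([a,b])[:, :] if 0 else cv2.resize(np.hstack([a,b]),(800,300)))
E
```

```text
pics
t 0.0 tcp [0.2642 0.566  0.4037] rot [ 2.167e-01  9.762e-01 -1.000e-03 -4.000e-04] F [ 0.   0.1 -1.2] gap 0.999 q [ 0.955  0.528  1.434  0.     1.181 -0.179]
0.1734
[[-0.906  0.423 -0.001]
 [ 0.423  0.906 -0.002]
 [ 0.    -0.002 -1.   ]]
scene [[0.812, 0.37, -0.451, 1.122], [0.584, -0.527, 0.618, -0.807], [-0.009, -0.765, -0.644, 0.968], [0.0, 0.0, 0.0, 1.0]] 43.926368089279926
top [[-0.014, -0.995, 0.097, 0.433], [-1.0, 0.014, -0.002, 0.012], [0.001, -0.097, -0.995, 1.656], [0.0, 0.0, 0.0, 1.0]] 43.93100261980853
```

View pics/top0.png

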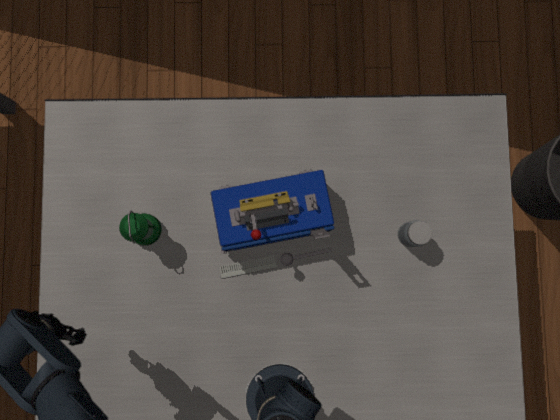

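View pics/scene0.png

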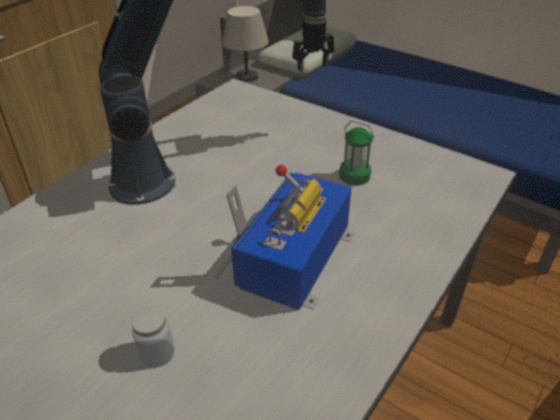

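The top view shows the blue box around (272,210), its front towards the robot, the knob at (256,234), the hasp near (320,234). The lantern is at (140,228) and the jar at (415,233). In the scene view the hasp stands up, leaning slightly outwards, at (237,212).

Run:
```python
from h import *
D=np.load('/tmp/top.npz');W=D['W'];I=D['I']
hsv=cv2.cvtColor(I,cv2.COLOR_BGR2HSV)
blue=cv2.inRange(hsv,(105,120,50),(125,255,255))>0
m=blue&(abs(W[...,2]-.14)<.012)
box=cv2.convexHull((W[m][:,:2]*1000).astype(np.float32)); r=cv2.minAreaRect(box); print('rect',r,m.sum(),np.nanmedian(W[m][:,2]))
D2=np.load('/tmp/scene.npz');W2=D2['W'];h2=cv2.cvtColor(D2['I'],cv2.COLOR_BGR2HSV)
m2=(cv2.inRange(h2,(105,120,40),(125,255,255))>0)&(abs(W2[...,2]-.14)<.008)&(W2[...,0]<.8)
print('rect2',cv2.minAreaRect(cv2.convexHull((W2[m2][:,:2]*1000).astype(np.float32))),m2.sum())
for n,w,h in(('top',W,hsv),('scene',W2,h2)):
    red=((cv2.inRange(h,(0,150,60),(6,255,255))|cv2.inRange(h,(174,150,60),(180,255,255)))>0)&(w[...,2]>.17)
    print(n,'red',red.sum(),np.median(w[red],0),w[red].min(0),w[red].max(0))
np.save('/tmp/m.npy',m)
```

```text
rect ((569.0718383789062, 13.039840698242188), (178.44293212890625, 336.9896240234375), 10.098529815673828) 4597 0.14029844831464744
rect2 ((573.2955322265625, 11.911819458007812), (178.770263671875, 342.39892578125), 9.5535306930542) 4214
top red 67 [0.49441473 0.06139896 0.22858961] [0.48339089 0.05057385 0.21813374] [0.50585488 0.0727061  0.23599669]
scene red 50 [0.50212619 0.05417222 0.22684126] [0.4908307  0.04596291 0.21748035] [0.51058772 0.06315371 0.23303112]
```

```bash
cat >> h.py <<'E'
C=np.array([.571,.0125]); A=np.radians(9.8)
def tobox(W): 
    d=W[...,:2]-C; c,s=np.cos(A),np.sin(A)
    return np.dstack([d[...,0]*c+d[...,1]*s,-d[...,0]*s+d[...,1]*c,W[...,2]])*1000 if W.ndim==3 else np.r_[d@[c,s],d@[-s,c],W[2]]*1000
def toworld(b):
    c,s=np.cos(A),np.sin(A); b=np.array(b)/1000
    return np.r_[C[0]+c*b[0]-s*b[1],C[1]+s*b[0]+c*b[1],b[2]]
def shift(b_tip,s=None):
    "tool-axis shift (mm) putting tip (TCP+173 along z) on box point"
    s=s or sense(); Rm=R.from_quat(s['tool_rot']).as_matrix()
    tip=np.array(s['tcp_pos'])+Rm[:,2]*.1734
    return np.round(Rm.T@(toworld(b_tip)-tip)*1000,1)
E
python3 - <<'E'
from h import *
for n in('top','scene'):
    D=np.load(f'/tmp/{n}.npz');B=tobox(D['W'])
    m=(abs(B[...,1]+115)<30)&(B[...,2]>155)&(B[...,2]<290)&(abs(B[...,0]+90)<80)
    P=B[m]; P=P[P[:,0]<-30]; print(n,len(P))
    if len(P): print(np.round(P[np.argsort(P[:,2])][::max(1,len(P)//12)]).tolist(), np.degrees(np.median(np.arctan2(P[:,2]-146,P[:,0]+84))))
print(shift([-150,-115,330]))
for n in ('top',):
    D=np.load(f'/tmp/{n}.npz');B=D['W']
    for (u,v) in((140,228),(415,233),(287,258),(230,270)): print(np.round(B[v,u],3), np.round(tobox(B)[v,u]))
E
```

```text
top 121
[[-85.0, -114.0, 155.0], [-86.0, -105.0, 162.0], [-88.0, -126.0, 176.0], [-91.0, -125.0, 187.0], [-93.0, -115.0, 199.0], [-95.0, -122.0, 206.0], [-97.0, -132.0, 215.0], [-100.0, -130.0, 228.0], [-102.0, -123.0, 245.0], [-104.0, -116.0, 254.0], [-107.0, -117.0, 260.0], [-109.0, -98.0, 263.0], [-109.0, -95.0, 270.0]] 100.54599900005968
scene 474
[[-86.0, -122.0, 155.0], [-86.0, -102.0, 164.0], [-86.0, -126.0, 174.0], [-89.0, -128.0, 183.0], [-93.0, -115.0, 191.0], [-93.0, -128.0, 200.0], [-100.0, -110.0, 209.0], [-98.0, -108.0, 216.0], [-98.0, -102.0, 227.0], [-101.0, -132.0, 239.0], [-103.0, -108.0, 250.0], [-108.0, -134.0, 258.0], [-105.0, -126.0, 264.0]] 100.02829508613921
[-454.7 -551.8  -98.6]
[0.519 0.393 0.165] [ 14. 384. 165.]
[ 0.496 -0.406  0.119] [-146. -400.  119.]
[ 0.427 -0.031  0.01 ] [-149.  -18.   10.]
[ 0.392  0.15  -0.003] [-153.  166.   -3.]
```

Call:
servo_tool(rows=[[[-40,-40,-30],-8,-0.4],[[-75,-80,-60],-16,-0.4],[[-110,-120,-90],-24,-0.4],[[-145,-165,-98],-32,-0.4],[[-180,-210,-98],-34.8,-0.4],[[-215,-250,-98],-34.8,-0.4],[[-245,-290,-98],-34.8,-0.4],[[-280,-335,-98],-34.8,-0.4]])

```text
t: 0.9
tcp_pos: [0.3628, 0.1994, 0.5016]
tool_rot: [-0.086, 0.996, -0.001, -0.0]
force: [0.6, -0.4, -0.3]
finger_gap: 0.301
```

Run:
```python
from h import *
st(); print(shift([-150,-115,300]))
```

```text
t 0.9 tcp [0.3628 0.1994 0.5016] rot [-8.550e-02  9.963e-01 -8.000e-04 -4.000e-04] F [ 0.6 -0.4 -0.3] gap 0.301 q [ 0.232  0.11   1.787 -0.002  1.245 -1.51 ]
[ -23.4 -334.3   28.6]
```

Call:
servo_tool(rows=[[[-3,-45,0],0,-0.4],[[-6,-93,0],0,-0.4],[[-9,-141,0],0,-0.4],[[-13,-190,5],0,-0.4],[[-17,-240,10],0,-0.4],[[-20,-288,20],0,-0.4],[[-23,-334,40],0,-0.4],[[-23,-334,85],0,-0.4]])

```text
t: 1.7
tcp_pos: [0.4454, -0.132, 0.419]
tool_rot: [-0.083, 0.997, -0.005, 0.005]
force: [0.5, 0.9, -1.1]
finger_gap: 0.302
```

Run:
```python
from h import *
s=st(); print(shift([-150,-115,235]))
a=snap('wrist','w1.png'); print(np.round(a['cam_to_world'],3).tolist(), a['vertical_fov'])
```

```text
t 1.7 tcp [ 0.4454 -0.132   0.419 ] rot [-0.0827  0.9966 -0.0054  0.0049] F [ 0.5  0.9 -1.1] gap 0.302 q [-0.528  0.29   1.807 -0.004  1.03  -2.263]
[ 3.3  8.1 10.5]
[[-0.164, 0.939, 0.304, 0.371], [0.986, 0.159, 0.04, -0.145], [-0.011, 0.306, -0.952, 0.387], [0.0, 0.0, 0.0, 1.0]] 69.75635965743773
```

View pics/w1.png

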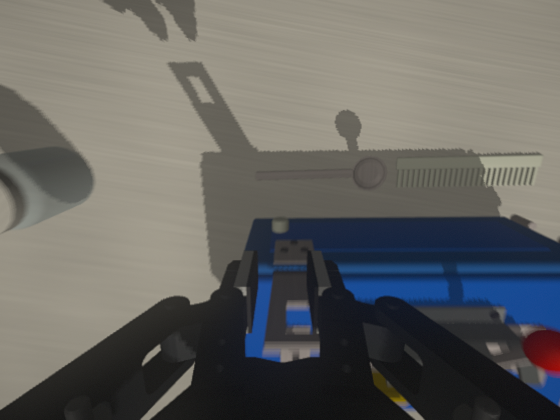

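The wrist picture shows the upright hasp between the fingertips (hinge at about (293,250)), comb and spoon lying clear at (470,170) and (320,173), and the knob at (548,350). Next I push the hasp over with the two tips.

Call:
servo_tool(rows=[[[-10,8,8],0,-0.4],[[-32,8,8],0,-0.4],[[-50,8,8],0,-0.4],[[-62,8,9],0,-0.4],[[-74,8,10],0,-0.4],[[-86,8,13],0,-0.4],[[-96,8,18],0,-0.4],[[-106,8,25],0,-0.4]])

```text
t: 2.55
tcp_pos: [0.5452, -0.1025, 0.3847]
tool_rot: [-0.083, 0.997, 0.001, -0.004]
force: [-1.2, 0.1, 1.6]
finger_gap: 0.3
```

Run:
```python
from h import *
s=st(); print(shift([0,-115,150]))
a=snap('scene','s1.png'); B=tobox(pts(a))
m=(abs(B[...,1]+115)<30)&(B[...,2]>155)&(B[...,2]<290)&(B[...,0]<40)&(B[...,0]>-120)
P=B[m]; print(np.round(P[np.argsort(P[:,2])][::max(1,len(P)//14)]).tolist())
cv2.imwrite('pics/s1c.png',cv2.resize(a['image'][130:330,180:400],None,fx=2.7,fy=2.7))
```

```text
t 2.55 tcp [ 0.5452 -0.1025  0.3847] rot [-0.083   0.9965  0.0014 -0.0036] F [-1.2  0.1  1.6] gap 0.3 q [-3.870e-01  4.600e-01  1.630e+00 -1.000e-03  1.060e+00 -2.124e+00]
[-46.7  -6.7  60.9]
[[13.0, -117.0, 155.0], [13.0, -112.0, 170.0], [5.0, -115.0, 181.0], [-45.0, -135.0, 205.0], [-38.0, -90.0, 218.0], [-52.0, -134.0, 226.0], [-22.0, -134.0, 231.0], [-42.0, -129.0, 237.0], [-16.0, -100.0, 242.0], [-43.0, -136.0, 245.0], [-45.0, -93.0, 256.0], [-38.0, -87.0, 265.0], [-46.0, -132.0, 277.0], [-31.0, -122.0, 283.0]]
```

View pics/s1c.png

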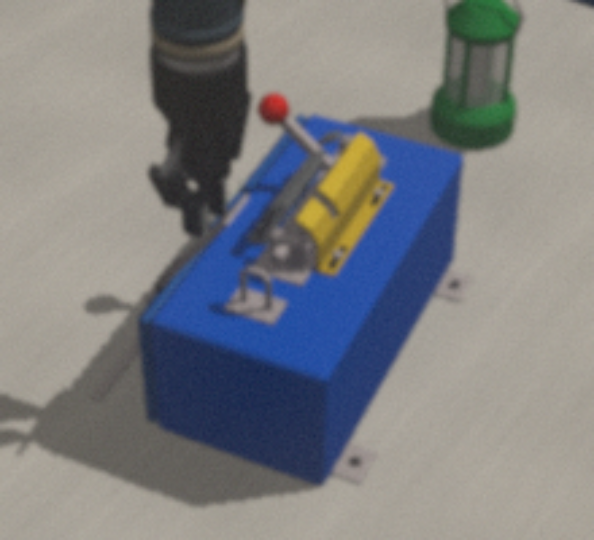

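The crop shows the hasp being pushed over by the fingers; the locking slot shows as a dark line in the yellow half at about (325,205). Continuing round the arc.

Call:
servo_tool(rows=[[[-6,-5,0],0,-0.4],[[-16,-7,4],0,-0.4],[[-24,-7,13],0,-0.4],[[-30,-7,22],0,-0.4],[[-35,-7,33],0,-0.4],[[-40,-7,44],0,-0.4],[[-42,-7,52],0,-0.4],[[-42,-7,52],0,-0.4]])

```text
t: 3.4
tcp_pos: [0.588, -0.102, 0.3292]
tool_rot: [-0.083, 0.997, 0.003, -0.005]
force: [-0.9, 0.4, 0.5]
finger_gap: 0.301
```

Run:
```python
from h import *
s=st(); print(shift([0,-115,150]))
```

```text
t 3.4 tcp [ 0.588  -0.102   0.3292] rot [-0.0831  0.9965  0.0025 -0.0051] F [-0.9  0.4  0.5] gap 0.301 q [-0.359  0.585  1.572  0.     0.995 -2.096]
[-4.5 -0.3  5.7]
```

Call:
servo_tool(rows=[[[-2,0,4],0,-0.4],[[-2,0,8],0,-0.4],[[-2,0,10],0,-0.4],[[-2,0,12],0,-0.4],[[-2,0,12],0,-0.4]])

```text
t: 3.9
tcp_pos: [0.5899, -0.1016, 0.321]
tool_rot: [-0.083, 0.997, 0.002, -0.004]
force: [-4.2, 1.5, 18.4]
finger_gap: 0.304
```

Call:
servo_tool(rows=[[[-2,0,12],0,-0.4],[[0,0,-40],0,-0.4],[[0,0,-85],0,-0.4],[[0,0,-130],0,-0.4],[[20,40,-140],8.5,0.2],[[45,85,-140],17,0.2],[[60,130,-140],25.5,0.2],[[65,170,-140],34,0.2]])

```text
t: 4.7
tcp_pos: [0.4963, 0.056, 0.4626]
tool_rot: [0.214, 0.977, 0.001, -0.005]
force: [1.4, -0.4, -0.1]
finger_gap: 0.604
```

Run:
```python
from h import *
s=st(); print(shift([-65,60,275]))
for n in('scene','top','wrist'):
    a=snap(n,n+'2.png'); W=pts(a); B=tobox(W); np.savez('/tmp/%s2.npz'%n,B=B,I=a['image'])
    m=(abs(B[...,1]+115)<17)&(B[...,2]>135)&(B[...,2]<290)&(B[...,0]<60)&(B[...,0]>-84); g=B[m]
    print(n,len(g)); 
    for lo in range(-80,50,15):
        k=g[(g[:,0]>=lo)&(g[:,0]<lo+15)]
        if len(k): print(lo,np.round(np.percentile(k[:,2],[10,50,90])),end=' ')
    print()
a=cv2.imread('pics/scene2.png')[160:290,220:380]
cv2.imwrite('pics/c2.png',np.hstack([cv2.resize(a,(480,390)),]))
```

```text
t 4.7 tcp [0.4963 0.056  0.4626] rot [ 2.145e-01  9.767e-01  8.000e-04 -4.600e-03] F [ 1.4 -0.4 -0.1] gap 0.604 q [-0.112  0.288  1.665  0.003  1.197 -1.252]
[-0.2  4.4 14.2]
scene 739
-80 [145. 149. 151.] -65 [148. 149. 151.] -50 [147. 149. 151.] -35 [145. 149. 152.] -20 [144. 149. 174.] -5 [142. 149. 182.] 10 [146. 150. 172.] 25 [140. 146. 151.] 40 [139. 141. 143.] 
top 563
-80 [144. 148. 152.] -65 [145. 148. 153.] -50 [144. 148. 152.] -35 [145. 150. 154.] -20 [142. 149. 177.] -5 [141. 149. 181.] 10 [144. 148. 157.] 25 [140. 147. 152.] 40 [138. 141. 144.] 
wrist 1251
-80 [147. 148. 149.] -65 [147. 148. 149.] -50 [147. 148. 149.] 40 [139. 140. 141.]
```

View pics/c2.png

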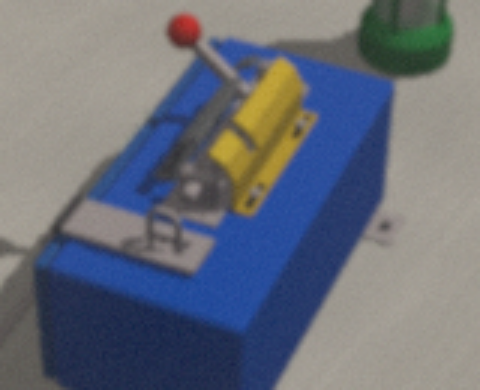

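View pics/wrist2.png

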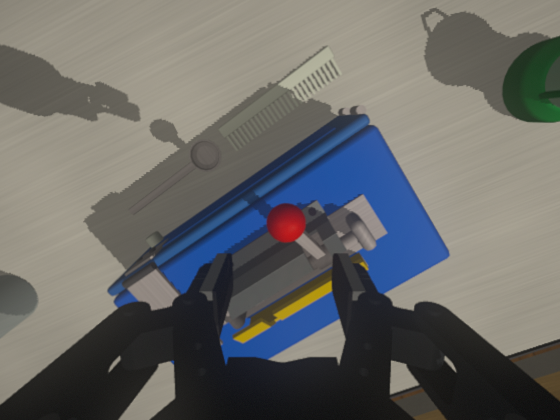

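The hasp lies flat (plate at 148–149 mm along its whole length, staple through the slot). The knob is at (286,223) in the wrist picture; the yellow half is partly hidden by the fingers, so I shift to see the locking slot.

Call:
servo_tool(rows=[[[-45,-8,0],4,0.2],[[-85,-16,0],8,0.2],[[-120,-20,0],8,0.2],[[-120,-20,0],8,0.2]])

```text
t: 5.25
tcp_pos: [0.6029, -0.015, 0.4613]
tool_rot: [0.278, 0.961, -0.0, -0.002]
force: [-0.7, 0.5, -0.0]
finger_gap: 0.599
```

```bash
cat >> h.py <<'E'
def cyl(s,r=30,x0=0,z0=162):
    "pixel rays met with the gate's cylinder (box mm)"
    h,w=s['z_map'].shape; f=h/2/np.tan(np.radians(s['vertical_fov'])/2)
    v,u=np.mgrid[:h,:w].astype(float); K=np.array([[f,0,s['cx']],[0,f,s['cy']],[0,0,1]])
    d=cv2.undistortPoints(np.stack([u.ravel(),v.ravel()],1)[:,None],K,np.array([s['k1'],0,0,0,0.]))[:,0].reshape(h,w,2)
    T=np.array(s['cam_to_world']); D=np.dstack([d,np.ones((h,w))])@T[:3,:3].T
    o=tobox(T[:3,3]); c,q=np.cos(A),np.sin(A)
    D=np.dstack([D[...,0]*c+D[...,1]*q,-D[...,0]*q+D[...,1]*c,D[...,2]])
    a=D[...,0]**2+D[...,2]**2; b=(o[0]-x0)*D[...,0]+(o[2]-z0)*D[...,2]; k=(o[0]-x0)**2+(o[2]-z0)**2-r*r
    t=(-b-np.sqrt(np.maximum(b*b-a*k,0)))/a; P=o+D*t[...,None]; P[b*b<a*k]=np.nan
    return P
E
python3 - <<'E'
from h import *
s=st(); print(shift([-65,60,275]))
for n in('wrist','scene','top'):
    a=snap(n,n+'3.png'); P=cyl(a); hsv=cv2.cvtColor(a['image'],cv2.COLOR_BGR2HSV)
    yel=cv2.inRange(hsv,(20,120,60),(35,255,255))>0
    m=(P[...,0]>12)&(P[...,0]<26)&(P[...,2]>170)
    bt=60-P[...,1]; e=np.arange(-10,132,2)
    # cols rel cover
    for lo,hi in((12,18),(18,26)):
        mm=m&(P[...,0]>=lo)&(P[...,0]<hi)
        N=np.histogram(bt[mm],e)[0];Y=np.histogram(bt[mm&yel],e)[0]
        print(n,lo,[(int(x),round(y/k,1)) for x,y,k in zip(e,Y,N) if k>0 and y/k<.98])
E
```

```text
t 5.25 tcp [ 0.6029 -0.015   0.4613] rot [ 2.778e-01  9.606e-01 -1.000e-04 -1.500e-03] F [-0.7  0.5 -0. ] gap 0.599 q [-0.21   0.44   1.421  0.     1.283 -1.218]
[129.5   7.5  13.3]
wrist 12 [(62, np.float64(0.7)), (64, np.float64(0.0)), (66, np.float64(0.0)), (68, np.float64(0.0)), (70, np.float64(0.0)), (72, np.float64(0.0)), (74, np.float64(0.0)), (110, np.float64(0.0)), (112, np.float64(0.0)), (114, np.float64(0.0)), (116, np.float64(0.0)), (118, np.float64(0.0)), (120, np.float64(0.0)), (122, np.float64(0.0)), (124, np.float64(0.0)), (126, np.float64(0.0)), (128, np.float64(0.0))]
wrist 18 [(62, np.float64(0.9)), (64, np.float64(0.4)), (66, np.float64(0.1)), (68, np.float64(0.1)), (70, np.float64(0.1)), (72, np.float64(0.0)), (74, np.float64(0.4)), (110, np.float64(0.2)), (112, np.float64(0.0)), (114, np.float64(0.0)), (116, np.float64(0.0)), (118, np.float64(0.0)), (120, np.float64(0.0)), (122, np.float64(0.0)), (124, np.float64(0.0)), (126, np.float64(0.0)), (128, np.float64(0.0))]
scene 12 [(64, np.float64(0.5)), (66, np.float64(0.0)), (68, np.float64(0.0)), (70, np.float64(0
[... 2014 characters left out ...]
 np.float64(0.0)), (72, np.float64(0.0)), (74, np.float64(0.0)), (76, np.float64(0.0)), (78, np.float64(0.0)), (80, np.float64(0.0)), (82, np.float64(0.0)), (84, np.float64(0.0)), (86, np.float64(0.0)), (88, np.float64(0.0)), (90, np.float64(0.0)), (92, np.float64(0.0)), (94, np.float64(0.0)), (96, np.float64(0.0)), (98, np.float64(0.0)), (100, np.float64(0.0)), (102, np.float64(0.0)), (104, np.float64(0.0)), (106, np.float64(0.0)), (108, np.float64(0.0)), (110, np.float64(0.0)), (112, np.float64(0.0)), (114, np.float64(0.0)), (116, np.float64(0.0)), (118, np.float64(0.0)), (120, np.float64(0.0)), (122, np.float64(0.0)), (124, np.float64(0.0)), (126, np.float64(0.0)), (128, np.float64(0.0))]
```

View pics/wrist3.png

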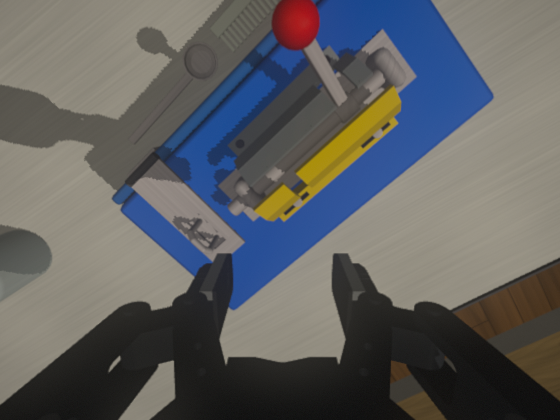

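The wrist picture shows the locking slot as a gap in the yellow half at about (297,183); wrist and scene put it at bolt ≈ 69.5 mm. Now measure the knob in the same picture.

Run:
```python
from h import *
a=snap('wrist'); hsv=cv2.cvtColor(a['image'],cv2.COLOR_BGR2HSV)
red=(cv2.inRange(hsv,(0,130,60),(7,255,255))|cv2.inRange(hsv,(173,130,60),(180,255,255)))
c=max(cv2.findContours(red,0,1)[0],key=cv2.contourArea); (u,v),r=cv2.minEnclosingCircle(c); print(u,v,r)
f=210/np.tan(np.radians(a['vertical_fov'])/2); K=np.array([[f,0,a['cx']],[0,f,a['cy']],[0,0,1]])
d=cv2.undistortPoints(np.array([[[u,v]]]),K,np.array([a['k1'],0,0,0,0.]))[0,0]
T=np.array(a['cam_to_world']); D=T[:3,:3]@np.r_[d,1]; o=T[:3,3]; k=o+D*(.216-o[2])/D[2]; print('knob box',tobox(k),k)
W=pts(a); B=tobox(W); B[red==0]=np.nan; print('depth knob med',np.nanmedian(B.reshape(-1,3),0),np.nanmax(B[...,2]))
st()
s=sense(); Rm=R.from_quat(s['tool_rot']).as_matrix(); print('turn needed', np.degrees(np.arctan2(Rm[1,0],Rm[0,0]))-99.8)
print(shift([-66,60,275]))
```

```text
296.0 35.105770111083984 26.58037757873535
knob box [-64.80156    62.1258993 216.       ] [0.49656961 0.06268951 0.216     ]
depth knob med [-63.43842754  59.34196848 227.36060774] 232.5379357428586
t 5.45 tcp [ 0.5984 -0.0111  0.4613] rot [ 2.765e-01  9.610e-01  3.000e-04 -4.800e-03] F [-0.4 -0.1  0.2] gap 0.601 q [-2.050e-01  4.350e-01  1.431e+00  1.000e-03  1.286e+00 -1.216e+00]
turn needed 48.09476126369806
[123.2   6.4  14.1]
```

Call:
servo_tool(rows=[[[20,1,0],8,0.2],[[45,2,0],16,0.2],[[70,4,5],24,0.2],[[95,6,10],32,0.2],[[115,7,14],40,0.2],[[124,7,14],48,0.2],[[124,7,14],48,0.2],[[124,7,14],48,0.2]], force=20)

```text
t: 6.25
tcp_pos: [0.4966, 0.061, 0.449]
tool_rot: [0.642, 0.767, -0.001, -0.004]
force: [0.0, -0.4, -0.2]
finger_gap: 0.597
```

Run:
```python
from h import *
s=st(); Rm=R.from_quat(s['tool_rot']).as_matrix(); print('turn needed', np.degrees(np.arctan2(Rm[1,0],Rm[0,0]))-99.8)
print(shift([-65,61,212]))
```

```text
t 6.25 tcp [0.4966 0.061  0.449 ] rot [ 0.642   0.7667 -0.0013 -0.0039] F [ 0.  -0.4 -0.2] gap 0.597 q [-0.102  0.305  1.682  0.002  1.162 -0.28 ]
turn needed 0.32310216374408185
[-0.5  1.7 63.6]
```

Call:
servo_tool(rows=[[[0,1,30],0,0.2],[[0,2,58],0,0.2],[[0,2,63],0,0.2],[[0,2,63],0,0],[[0,2,63],0,-0.35],[[0,2,63],0,-0.35],[[0,2,63],0,-0.35]])

```text
t: 6.95
tcp_pos: [0.4979, 0.0613, 0.387]
tool_rot: [0.642, 0.767, -0.001, -0.003]
force: [-2.3, -1.9, 2.9]
finger_gap: 0.331
```

Run:
```python
from h import *
s=st(); print(shift([-65,61,212]))
a=snap('scene','s4.png'); w=snap('wrist')
c=np.hstack([cv2.resize(a['image'][120:260,230:370],(400,400)),cv2.resize(w['image'][:,:],(400,300))[:300] if 0 else cv2.resize(w['image'][100:380,140:420],(400,400))]); cv2.imwrite('pics/c4.png',c)
```

```text
t 6.95 tcp [0.4979 0.0613 0.387 ] rot [ 0.6417  0.7669 -0.0015 -0.0033] F [-2.3 -1.9  2.9] gap 0.331 q [-0.101  0.388  1.755  0.002  1.006 -0.279]
[-0.1 -0.2  1.6]
```

View pics/c4.png

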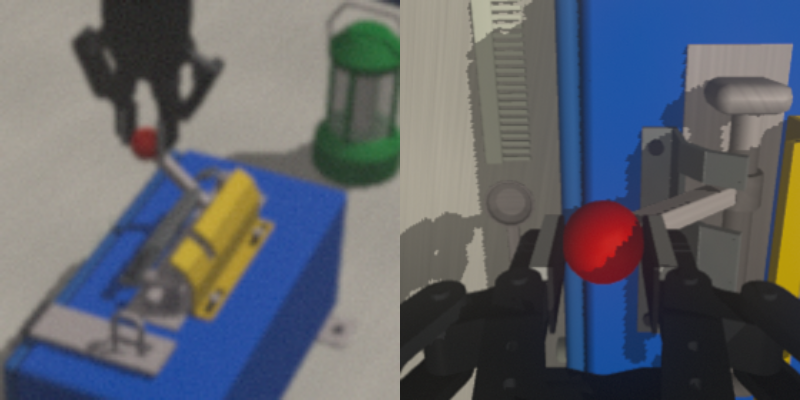

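The left half shows the fingers around the red knob, and the right half shows the pads just touching the ball in front and behind, the shank clear. Swing up on the 85 mm arc, with a little play.

Call:
servo_tool(rows=[[[0,4,-5],0,-0.26],[[0,9,-9],0,-0.26],[[0,17,-16],0,-0.26],[[0,25,-21],0,-0.26],[[0,34,-25],0,-0.26],[[0,48,-29],0,-0.26],[[0,62,-31],0,-0.26],[[0,65,-31],0,-0.26]])

```text
t: 7.85
tcp_pos: [0.5642, 0.073, 0.42]
tool_rot: [0.642, 0.767, 0.001, -0.0]
force: [-0.8, -0.5, -0.1]
finger_gap: 0.372
```

```bash
cat >> h.py <<'E'
def knob():
    for n in('scene','top'):
        a=snapshot(n); h=cv2.cvtColor(a['image'],cv2.COLOR_BGR2HSV); B=tobox(pts(a))
        m=((cv2.inRange(h,(0,130,50),(7,255,255))|cv2.inRange(h,(173,130,50),(180,255,255)))>0)&(B[...,2]>180)&(abs(B[...,0])<120)&(abs(B[...,1])<120)
        if m.sum(): print(n,'knob surface med',np.round(np.median(B[m],0),1),m.sum())
E
python3 - <<'E'
from h import *
s=st(); print(shift([0,61,243])); knob()
E
```

```text
t 7.85 tcp [0.5642 0.073  0.42  ] rot [ 6.417e-01  7.669e-01  1.300e-03 -3.000e-04] F [-0.8 -0.5 -0.1] gap 0.372 q [-0.068  0.434  1.559  0.003  1.148 -0.246]
[-0.2 -3.9  3.6]
scene knob surface med [  4.6  51.2 256.8] 77
```

Call:
servo_tool(rows=[[[0,-2,3],0,-0.5],[[0,-2,3],0,-0.5],[[0,-2,3],0,-0.5],[[-8,-2,3],0,-0.5],[[-20,-2,3],0,-0.5],[[-35,-2,3],0,-0.5],[[-50,-2,3],0,-0.5],[[-50,-2,3],0,-0.5]], force=25)

```text
t: 8.75
tcp_pos: [0.5711, 0.0218, 0.4175]
tool_rot: [0.642, 0.767, 0.001, 0.001]
force: [-0.7, -1.0, 15.2]
finger_gap: 0.33
```

Run:
```python
from h import *
s=st(); print(shift([0,60-69.5,243])); knob()
```

```text
t 8.75 tcp [0.5711 0.0218 0.4175] rot [6.422e-01 7.666e-01 7.000e-04 5.000e-04] F [-0.7 -1.  15.2] gap 0.33 q [-1.570e-01  4.400e-01  1.555e+00  1.000e-03  1.144e+00 -3.340e-01]
[-18.7  -2.1   1.1]
scene knob surface med [  2.3  -1.2 256.6] 73
```

Call:
servo_tool(rows=[[[-4,0,-1],0,-0.5],[[-10,0,-1],0,-0.5],[[-16,0,-1],0,-0.5],[[-18.5,0,-1],0,-0.5],[[-18.5,2,-1],0,-0.5],[[-18.5,4,-1],0,-0.5],[[-18.5,6,-1],0,-0.5],[[-18.5,6,-1],0,-0.5]])

```text
t: 9.65
tcp_pos: [0.5795, 0.0049, 0.4181]
tool_rot: [0.642, 0.767, -0.001, -0.0]
force: [-5.3, -2.3, 2.4]
finger_gap: 0.327
```

Run:
```python
from h import *
s=st(); print(shift([0,60-69.5,243])); knob()
```

```text
t 9.65 tcp [0.5795 0.0049 0.4181] rot [ 6.418e-01  7.669e-01 -1.100e-03 -5.000e-04] F [-5.3 -2.3  2.4] gap 0.327 q [-0.184  0.451  1.534 -0.002  1.159 -0.361]
[-0.4 -6.6  1.7]
scene knob surface med [  6.9 -19.7 256.5] 77
```

Call:
servo_tool(rows=[[[0,2,0],0,-0.5],[[0,4,0],0,-0.5],[[0,4,0],0,-0.5]])

```text
t: 10.05
tcp_pos: [0.583, 0.0056, 0.4182]
tool_rot: [0.642, 0.767, -0.002, -0.001]
force: [-5.2, -1.0, 5.4]
finger_gap: 0.33
```

Call:
servo_tool(rows=[[[0,2,0],0,-0.5],[[0,4,0.5],0,-0.5],[[0,6,1],0,-0.5],[[0,6,1],0,-0.5]])

```text
t: 10.45
tcp_pos: [0.5893, 0.0068, 0.4185]
tool_rot: [0.642, 0.767, -0.001, 0.0]
force: [-2.0, -1.3, 5.6]
finger_gap: 0.325
```

Call:
servo_tool(rows=[[[0,0,1],0,-0.26],[[0,2,3],0,-0.26],[[0,5,4],0,-0.26],[[0,8,5],0,-0.26],[[0,8,5],0,-0.26]])

```text
t: 10.95
tcp_pos: [0.5978, 0.0083, 0.413]
tool_rot: [0.642, 0.767, -0.001, 0.0]
force: [-0.6, -0.3, 0.4]
finger_gap: 0.373
```

Run:
```python
from h import *
s=st(); print(shift([0,60-69.5,243])); knob()
```

```text
t 10.95 tcp [0.5978 0.0083 0.413 ] rot [ 6.416e-01  7.671e-01 -7.000e-04  2.000e-04] F [-0.6 -0.3  0.4] gap 0.373 q [-0.173  0.482  1.494 -0.002  1.167 -0.35 ]
[ -0.4 -25.6  -3.3]
scene knob surface med [ 25.8 -18.5 252.7] 92
```

Call:
servo_tool(rows=[[[0,8,3],0,-0.26],[[0,16,7],0,-0.26],[[0,23,12],0,-0.26],[[0,30,17],0,-0.26],[[0,36,22],0,-0.26],[[0,41,27],0,-0.26],[[0,43,28],0,-0.26],[[0,43,28],0,-0.26]])

```text
t: 11.85
tcp_pos: [0.6396, 0.0158, 0.3845]
tool_rot: [0.642, 0.767, -0.001, -0.001]
force: [-1.0, -0.7, -0.2]
finger_gap: 0.372
```

Run:
```python
from h import *
s=st(); print(shift([65.5,60-69.5,212])); knob()
```

```text
t 11.85 tcp [0.6396 0.0158 0.3845] rot [ 6.415e-01  7.671e-01 -1.500e-03 -7.000e-04] F [-1.  -0.7 -0.2] gap 0.372 q [-0.149  0.57   1.413 -0.002  1.161 -0.326]
[-1.  -2.1 -0.9]
scene knob surface med [ 66.1 -18.7 225.7] 95
```

Call:
servo_tool(rows=[[[0,2,2],0,-0.26],[[0,4,3],0,-0.26],[[0,4,3],0,-0.26],[[0,1,1],0,0.2],[[0,0,0],0,0.2],[[0,0,0],0,0.2],[[0,0,-40],0,0.2],[[0,0,-85],0,0.2]])

```text
t: 12.75
tcp_pos: [0.6395, 0.016, 0.4686]
tool_rot: [0.642, 0.767, -0.002, -0.002]
force: [1.6, -0.3, 0.7]
finger_gap: 0.602
```

Call:
servo_tool(rows=[[[0,-40,-30],0,0.2],[[0,-85,-40],0,0.2],[[0,-130,-40],0,0.2],[[0,-170,-40],0,0.2],[[0,-170,-40],0,0.2]])

```text
t: 13.25
tcp_pos: [0.468, -0.0136, 0.5096]
tool_rot: [0.642, 0.767, -0.003, -0.004]
force: [0.7, 0.8, -0.1]
finger_gap: 0.605
```

Run:
```python
from h import *
s=st(); knob()
a=snap('scene','s5.png'); w=snap('wrist'); t=snap('top','t5.png')
B=tobox(pts(a)); m=(abs(B[...,1]+115)<17)&(B[...,2]>135)&(B[...,2]<160)&(B[...,0]<33)&(B[...,0]>-84); print('hasp z',np.percentile(B[m][:,2],[10,50,90]))
c=np.hstack([cv2.resize(a['image'][120:320,200:400],(400,400)),cv2.resize(w['image'],(400,400))]); cv2.imwrite('pics/c5.png',c)
for n in('top',):
    D=cv2.absdiff(cv2.imread('pics/top0.png'),t['image']).max(2)
    for nm,(u,v) in dict(lantern=(140,228),jar=(415,233),spoon=(287,258),comb=(240,270)).items(): print(nm,int(np.median(D[v-12:v+12,u-15:u+15])))
```

```text
t 13.25 tcp [ 0.468  -0.0136  0.5096] rot [ 0.642   0.7666 -0.0033 -0.0042] F [ 0.7  0.8 -0.1] gap 0.605 q [-0.268  0.191  1.662 -0.003  1.299 -0.444]
scene knob surface med [ 67.9 -18.1 225.3] 90
top knob surface med [ 63.8  -9.  228.9] 68
hasp z [142.21099587 149.06582735 151.54929495]
lantern 5
jar 6
spoon 30
comb 7
```

View pics/c5.png

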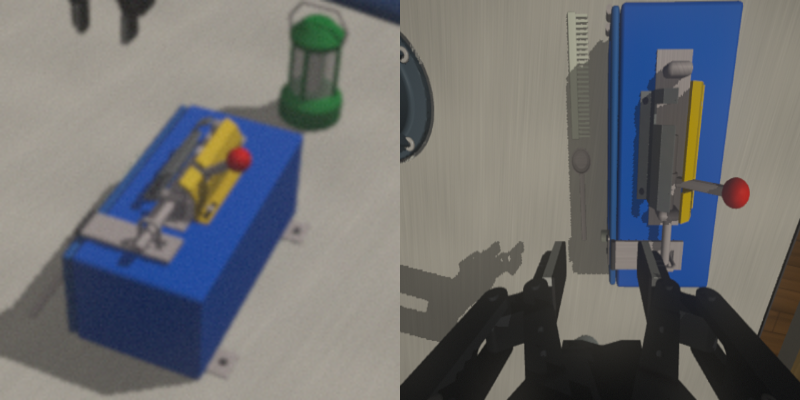

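The picture shows the handle down to the rear in the yellow slot (knob at (238,158) left, (735,193) right), the bolt through the staple over the flat hasp, and the gripper well clear. The spoon and comb lie where they were; the spoon's image difference comes from the knob's shadow having moved.

```bash
python3 -c "
from h import *
print(sign_off()); st()"
```

```text
the job is handed in; nothing more can be done
None
the job is handed in; nothing more can be done
```

The box is locked and handed in at about 13.4 s. I pushed the hasp over the staple and pressed it flat. Then I swung the handle out of the parking slot, shot the bolt through the staple, and laid the handle down in the locking slot. The slot was at about bolt = 69.5 mm, read from the pictures and confirmed by feel.

**Last checks:**
- **Hasp:** its top measured about 149 mm along the plate, which means it is flat.
- **Handle:** the knob sits at about x = 64, y = -9 mm in box axes. Its height matches the parked position, so the handle is fully down.
- **Bolt:** the picture shows it through the staple.
- **Forces:** the sideways readings at the knob, taken at the end of each move, stayed around 6 N or less, against the 35 N limit. The highest reading was 18 N when pressing the hasp flat, and one vertical reading of 15 N came while sliding the bolt.
- **Gripper:** open and well clear, touching nothing.
- **Lantern, jar and comb:** they look unchanged in the overhead picture.

One check disagreed: the overhead picture changed around the spoon (a difference of 30, against 5–7 for the others). I put this down to the knob's shadow having moved. The spoon looks undisturbed in the last wrist picture, but I did not measure its position.

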